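# Switch the ball sorter's seesaw gate and feed the other cup

## Robot

A 6-joint arm with a two-finger parallel gripper is mounted at the origin on a cart in front of the work surface, level with it; the furniture and walls round the work are solid. World frame = base frame: x ahead of the robot, y to its left, z up, the work surface at z = 0. Lengths are in mm, angles in rad, forces in N, time in s.
With the tool pointing down it reaches from about 350 to 775 mm from the base axis. Payload 7.3 kg.
Tool frame: the origin (TCP) lies midway between the tips of the shut fingers; the grasp point (between the pads) lies 19 mm behind it; x points along the fingers, y is the direction in which the jaws open and shut, and the axes are right-handed (so a half turn about x gives the same grasp; the last joint's range is limited). The gripper opens to 92 mm and grips with 3 to 60 N. Pads are 19 mm wide; open, the fingers measure 130 mm over their backs; the gripper's body (75 mm by 190 mm) begins 47 mm behind the grasp point.
Start: joints at [-1.29, 0.342, 1.524, -0, 1.275, -0.146], TCP at [217.353, -477.915, 226.741] pointing down, gripper open.
Joint ranges: [-2.53, 2.53], [-0.77, 2.02], [0.04, 2.7], [-1, 4.14], [0.28, 2.66], [-3.11, 3.11]. Speed limits (rad/s): [2.57, 2.57, 3.14, 3.14, 3.14, 3.14].

## Interface

Orientations are given as [roll, pitch, yaw] about the fixed x, y, z axes, in that order (R = Rz(yaw) Ry(pitch) Rx(roll)).
In Python, from plant import get_obs, capture, close_job gives the robot as it stands. The module is installed in compiled form; this text tells all that it offers.
- The arm moves only by the tool send_rows, never from a script. Its argument "moves" is a list of rows, each a list of 4 numbers: the shift along the tool's x, y, z in mm, then the turn about the tool's x in degrees. In form: [[tx, ty, tz, yaw], ...]. A call has 1 to 8 rows; each row shifts and turns the commanded pose from where the row before left it, along the tool's axes as they then stand; what a row does not reach is not made up. A row lasts 1/8 s, in which the tool goes at most 62.5 mm and 10.7 degrees, less where a joint would pass 70% of its speed; a pose out of reach is approached as far as the arm can. A call with a gripper value outside its range is refused whole. "hand" is the opening, from 0 (shut) to 1 (fully open), set as the call begins (left out, the last holds). The fingers move at their own pace and stop on an object; the grip force is fixed at half the most. Time passes only in rows, so rows that do not move let the fingers close. It gives the time, the measured TCP pose, the force and the opening at its end, in the units of the state.
- get_obs(): the state, without advancing time (a new reading comes with each control period).
- capture(name): name is "side" or "top" or "wrist"; returns a dict with "image" (480x640x3 uint8, red, green, blue), "K" (3x3 intrinsics, pixels), "position" and "attitude" of the camera in the world; the wrist camera has in their place "mount" (4x4, takes a point from camera to tool coordinates, whose origin is the TCP and whose axes are the tool frame's). Camera axes: x right, y down, z forward; pixel columns grow to the right and rows downward; lengths in mm; the calibration is good to about 2 mm. The wrist camera is an equidistant fisheye: a pixel r from the principal point sees the ray r / f radians off the axis. A picture is of the moment at which its call begins: read the wrist's pose just before it. There is no depth.
- close_job(): hands the job in, once; it reports no verdict.
The state is a dict: "time": time; "joint_positions": joint angles; "dq": joint speeds; "tau": joint torques, N m; "tool_pos": TCP position; "tcp_rot": TCP orientation; "contact_force": force on the tool from outside, world axes, zero at the start; "moment": the same for the moment, N m; "grip_width": finger opening in mm.
Only numpy, scipy, OpenCV 4.12 (cv2) and the standard library are available. Lean on these libraries where they do the work, as an engineer would, in place of code of your own. Each camera call takes 0.05 s, during which the arm holds its last target. There are 200 camera calls.

## Task

The orange seesaw gate of the grinding-ball sorter is tipped to feed the left-hand white cup. Using only the fingertips and without grasping anything, gently press the raised right end of the gate down so that it rocks over its pivot and stays tipped to the right, and only then push the black post of the release blade fully across to the left, so that all three steel balls roll down the right-hand chute into the blue cup. Do not touch the balls, and leave the vial, the bottle and the dish beside the sorter where they stand.

Things in the scene. Friction and masses are not known exactly. Their poses are not given: they have to be found in the camera images.
- sorter: Fixed grinding-ball sorter, 180 (x) x 426 (y) mm. Origin under its base, on the worktop, below the gate's pivot; x away from the robot, y left, z up. Pivot axis along x, 60 mm high. Behind it a ball channel, 24 mm wide inside, descends to the gate's middle from x = 120 to 20 mm; its walls are 106 mm high at the blade, 120 at the back. Chute walls reach x = -21 to 21, 62 mm high; cups 45 mm high.
- gate (a joint): Tilt of the orange seesaw gate (trough 160 mm long in y, 36 wide), rad: -0.24 = left end down on its stop (feeds the white cup; the start), +0.24 = right end down (feeds the blue cup). Top-heavy (steel disc on its middle, top 54 mm above the axis): once past level it falls to the nearer stop and stays. Needs less than 1 N at a tab; no spring.
- gate_right_tab (a point): Middle of the top of the ribbed orange press tab on the gate's front at its right (-y) end; tab 26 mm wide in y, 4 thick, free from x = -62 to -18 mm of the sorter, nothing below it. The point lies 45 mm before (-x), 66 mm right (-y) of the pivot, 8 mm above the axis when level; about 83 mm high with this end up, 52 mm fully pressed. Axes turn with the gate.
- gate_left_tab (a point): The same point of the tab at the left (+y) end, which is down at the start.
- release (a joint): Travel of the release blade, m: 0 = shut (steel blade stands across the channel and holds the balls), 0.034 = fully open, moved to the left (+y of the sorter). Friction about 1.2 N, stays where it is left; fixed stop at the end of travel, push it gently (well under 50 N); the balls run out once it is nearly open (over about 0.025).
- release_post (a point): Centre of the black post (12 x 12 mm, 34 high, yellow top) on the release blade, 17 mm below its top, 130 mm above the worktop, 36.5 mm behind (+x) the pivot; when shut, at the sorter's y = 0. Push its right (-y) face to +y of the sorter. Under the post the blade's top bar, 40 mm long in y, has its top 106 to 110 mm high.
- blue_cup (a point): Centre of the inner floor of the blue cup at the right (-y) end, 58 x 58 mm inside, 6 mm above the worktop, rim 45 mm high: the balls' destination.
- white_cup (a point): The same point of the white cup at the left (+y) end; it must stay empty.
- ball_0_center (a point): Centre of steel grinding ball 1 of 3, 20 mm in diameter, 33 g, loose, waiting in the infeed channel behind the blade (first in line).
- ball_1_center (a point): Centre of steel grinding ball 2 of 3, 20 mm in diameter, 33 g, loose, waiting in the infeed channel behind the blade.
- ball_2_center (a point): Centre of steel grinding ball 3 of 3, 20 mm in diameter, 33 g, loose, waiting in the infeed channel behind the blade.
- vial_mid (a point): Middle of a glass vial with blue cap, 23 mm across, 51 mm high, loose, upright in front of the sorter; a bystander.
- red_cap_bottle_mid (a point): Middle of a white bottle with red cap, 34 mm across, 67 mm high, loose, upright in front of the sorter; a bystander.
- dish_mid (a point): Middle of a clear petri dish, 60 mm across, 14 mm high, loose, behind the blue chute; a bystander.

How it is judged (in metres and radians):
On the way, in this order (a step that is already met when the one before it is completed fails the run):
1. the gate is rocked over to the right while the release blade is still shut (value of joint gate above 0.2 rad and value of joint release below 0.01 m), for 0.2 s.
2. the release blade is pushed open with the gate tipped to the right (value of joint gate above 0.2 rad and value of joint release above 0.028 m), for 0.2 s.
At the end, for the whole second after the job is handed in: All three balls lie at rest (below 0.05 m/s) inside the blue cup, the gate rests tipped to the right (over 0.2 rad) and the release blade is open (over 28 of 34 mm) (all of step 2 and x of ball_0_center in the frame of blue_cup between -0.03 and 0.03 m and y of ball_0_center in the frame of blue_cup between -0.031 and 0.031 m and z of ball_0_center in the frame of blue_cup between 0 and 0.034 m and linear speed of each of ball_0, ball_1, ball_2 below 0.05 m/s and x of ball_1_center in the frame of blue_cup between -0.03 and 0.03 m and y of ball_1_center in the frame of blue_cup between -0.031 and 0.031 m and z of ball_1_center in the frame of blue_cup between 0 and 0.034 m and x of ball_2_center in the frame of blue_cup between -0.03 and 0.03 m and y of ball_2_center in the frame of blue_cup between -0.031 and 0.031 m and z of ball_2_center in the frame of blue_cup between 0 and 0.034 m); the robot touches nothing.
It fails at once if the gate or the release is squeezed or pressed with over 50 N (contact force between the fingers and gate above 50 N or contact force between the fingers and release above 50 N).
It fails at once if the robot touches a ball (over 0.2 N) (contact force between any of the arm, the fingers and ball_0 above 0.2 N or contact force between any of the arm, the fingers and ball_1 above 0.2 N or contact force between any of the arm, the fingers and ball_2 above 0.2 N).
It fails at once if a ball is lifted out of the channel (z of any of ball_0_center, ball_1_center, ball_2_center in the frame of sorter above 0.14 m).
It fails at once if a ball goes down the left chute (y of any of ball_0_center, ball_1_center, ball_2_center in the frame of sorter above 0.09 m).
It fails at once if the vial, bottle or dish is moved by more than 15 mm, lifted or tipped (distance of any of vial_mid, red_cap_bottle_mid, dish_mid from where it was at the start of the episode above 0.015 m or angle between any of vial, red_cap_bottle, dish's own z axis and vertical above 0.3 rad).
It also fails if it takes over 40 s, if anything falls off the work surface, if the arm or the gripper's body presses on something with over 40 N, if the wrist force passes 120 N, or if a joint passes its speed limit or range.

## Working session

There is one attempt and no reset: what is moved stays moved. The work goes in short steps, Python scripts to look and compute and a tool call to move; the robot and the scene stay as the last step left them, time stands still between calls to the robot, and variables do not carry over. Pictures are saved under pics/ and viewed, about 8 in all and at most 12, crops included, and the job is handed in when it is done.

Besides the shell and the picture viewer there is one more tool, called after ">>>" in YAML: its name, and indented under it one key for each argument. send_rows: Moves the arm, as the interface text tells. Its arguments: {"type":"object","properties":{"moves":{"type":"array","items":{"type":"array","items":{"type":"number"}}},"hand":{"type":"number"}},"required":["moves"]}

```bash
mkdir -p pics
python3 - <<'E'
from plant import get_obs, capture
import cv2,pickle
o=get_obs(); print(o)
for n in ("top","side"):
    c=capture(n); pickle.dump(c,open(n+".pkl","wb"))
    cv2.imwrite(f"pics/{n}0.png",c["image"][:,:,::-1]); print(n,c["K"],c["position"],c["attitude"])
E
```

```text
{'time': 0.0, 'joint_positions': array([-1.28997726e+00,  3.42738220e-01,  1.52503901e+00, -3.44722010e-06,
        1.27540538e+00, -1.46042728e-01]), 'dq': array([-0.00022768, -0.0002777 ,  0.00031987,  0.00082889,  0.00089589,
        0.00198635]), 'tau': array([ 9.18562073e-04, -4.31243956e+01, -2.44219315e+01,  7.18284328e-02,
        5.60222450e-02, -1.29177570e-04]), 'tool_pos': array([ 217.23972155, -477.48401924,  226.02925421]), 'tcp_rot': array([-1.71476584,  1.56920637,  1.85368961]), 'contact_force': array([0.20275099, 0.72295808, 0.26681397]), 'moment': array([ 0.04210964, -0.00718561,  0.04710828]), 'grip_width': 92.18964457987009}
top [[444.44779964   0.         324.51624708]
 [  0.         444.44779964 242.03154722]
 [  0.           0.           1.        ]] [499.35279904  18.92516813 950.68809046] [-3.06276770e+00 -1.59648246e-03 -1.56555655e+00]
side [[480.74446317   0.         318.72384194]
 [  0.         480.74446317 244.51234976]
 [  0.           0.           1.        ]] [ 330.24134643 -672.78704405  546.85915625] [-2.12880641 -0.0121633  -0.29704913]
```

View pics/top0.png

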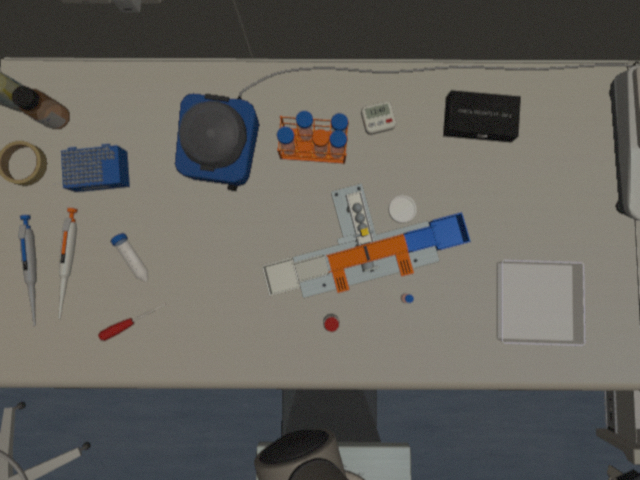

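View pics/side0.png

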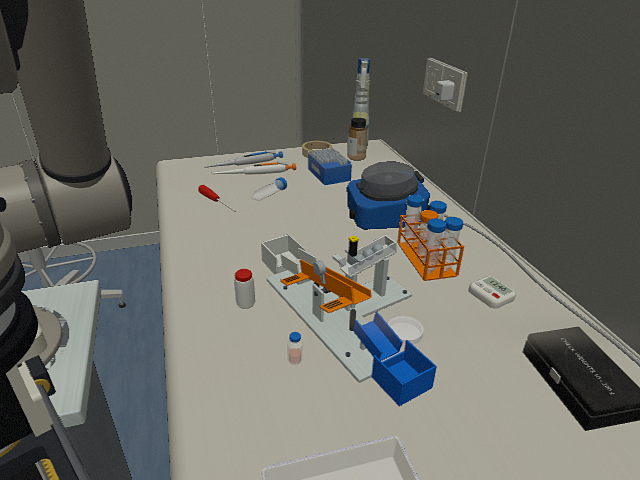

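The top view shows the blue cup near (452,231), the white cup near (281,277), the yellow post top at (364,231), and tabs at (342,284) left and (405,268) right. The vial is at (408,298) and the bottle at (331,323). I'll enlarge this for accuracy.

Run:
```python
import cv2,pickle
c=pickle.load(open("top.pkl","rb"))["image"][:,:,::-1]
cv2.imwrite("pics/topc.png",cv2.resize(c[180:340,260:473],None,fx=3.75,fy=3.75,interpolation=cv2.INTER_CUBIC))
c=pickle.load(open("side.pkl","rb"))["image"][:,:,::-1]
cv2.imwrite("pics/sidec.png",cv2.resize(c[220:410,225:445],None,fx=3.6,fy=3.15*1,interpolation=cv2.INTER_CUBIC))
```

```text
(no output)
```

View pics/topc.png

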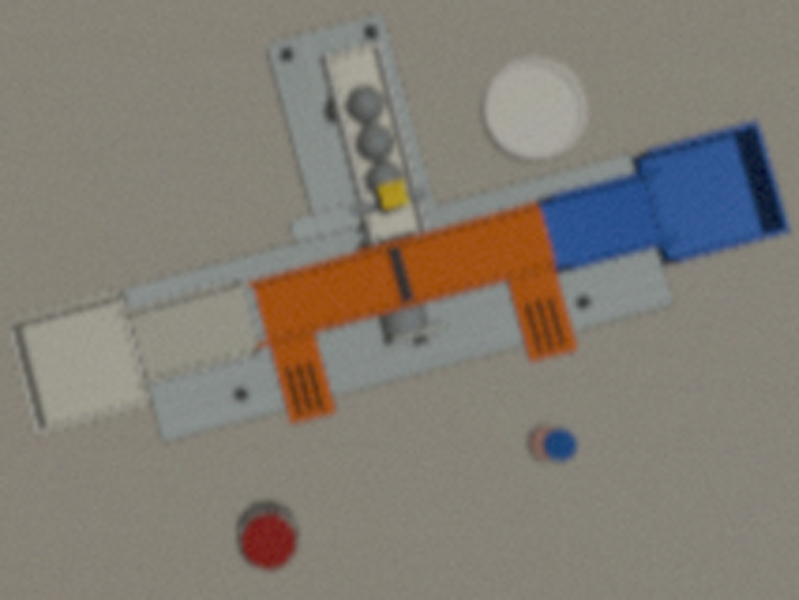

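View pics/sidec.png

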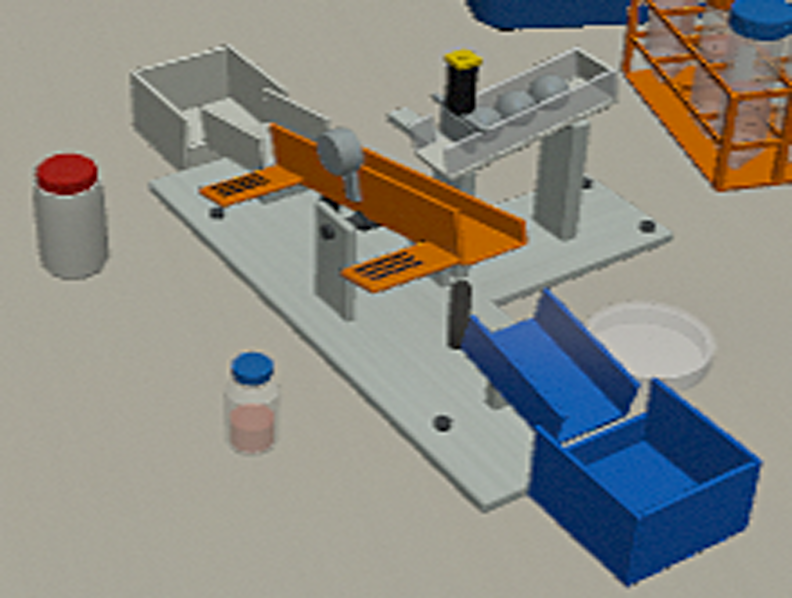

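The crops show these pixel positions:
- **Top crop:** post top (392,194), front edges of the tabs (553,355) right and (314,416) left, cup outer rim edge middles (773,177) blue and (28,378) white, vial cap (560,445), bottle cap (268,541), dish (535,107).
- **Side crop:** post top (463,60), right tab rib centre (388,264), vial cap (252,366).

Next I'll fit the sorter pose.

```bash
cat > h.py <<'E'
import numpy as np,pickle
from scipy.spatial.transform import Rotation as R
from scipy.optimize import least_squares
def cam(n):
    c=pickle.load(open(n+".pkl","rb")); return c["K"],np.array(c["position"]),R.from_euler("xyz",c["attitude"]).as_matrix()
def proj(c,P):
    q=(np.atleast_2d(P)-c[1])@c[2]; q=q@c[0].T; return q[:,:2]/q[:,2:]
def ray(c,uv,z):
    d=c[2]@np.linalg.solve(c[0],[*uv,1]); return c[1]+d*(z-c[1][2])/d[2]
E
python3 - <<'E'
from h import *
T,S=cam("top"),cam("side")
t=lambda u,v:(260+u/3.75,180+v/3.75)
s=lambda u,v:(225+u/3.6,220+v/3.15)
L=np.array([[36.5,0,147],[-62,-62.2,83.5],[-62,66,52],[0,-213,45],[0,213,45]],float)
uvT=np.array([t(392,194),t(553,355),t(314,416),t(773,177),t(28,378)])
uvS=np.array([s(463,60)])
def W(p): return L@R.from_euler("z",p[2]).as_matrix().T+[p[0],p[1],0]
f=lambda p:np.r_[(proj(T,W(p))-uvT).ravel(),(proj(S,W(p)[:1])-uvS).ravel()]
r=least_squares(f,[500,0,0.2],x_scale=[100,100,1]); p=r.x
print(p,np.degrees(p[2])); print(r.fun.reshape(-1,2).round(1)); print(W(p).round(1))
for n,uv,z in(("vial",t(560,445),51),("bottle",t(268,541),67),("dish",t(535,107),10)):
    w=ray(T,uv,z);print(n,w.round(),((w-[p[0],p[1],0])@R.from_euler("z",p[2]).as_matrix()).round())
print("vial side",ray(S,s(252,360),51).round(), "tabS",proj(S,([-45,-62,83.5]@R.from_euler("z",p[2]).as_matrix().T+[p[0],p[1],0]))-s(388,264))
E
```

```text
[ 5.47507427e+02 -6.79093695e+01  2.69886243e-01] 15.463342664496981
[[ 1.9 -0.4]
 [ 0.3  0.3]
 [-0.2  0.9]
 [ 0.4 -0.6]
 [-2.   0.3]
 [ 0.3 -1.1]]
[[ 582.7  -58.2  147. ]
 [ 504.3 -144.4   83.5]
 [ 470.2  -20.8   52. ]
 [ 604.3 -273.2   45. ]
 [ 490.7  137.4   45. ]]
vial [ 457. -153.   51.] [-110.  -58.   51.]
bottle [407.   3.  67.] [-116.  106.   67.]
dish [ 646. -149.   10.] [  74. -104.   10.]
vial side [ 460. -148.   51.] tabS [[-0.52926521  2.93022431]]
```

```bash
cat >> h.py <<'E'
P=np.array([547.5,-67.9,0.2699])
def loc2w(l): return R.from_euler("z",P[2]).apply(l)+[P[0],P[1],0]
def w2loc(w): return R.from_euler("z",-P[2]).apply(np.array(w)-[P[0],P[1],0])
def go(l):
    from plant import get_obs
    o=get_obs(); M=R.from_euler("xyz",o["tcp_rot"]).as_matrix()
    yl=R.from_euler("z",P[2]).apply([0,1,0]); v=M.T@yl      # jaw axis to align with +-sorter y
    a=np.degrees(np.arctan2(v[2],v[1])); a=(a+90)%180-90
    print("t",o["time"],"loc",w2loc(o["tool_pos"]).round(1),"F",o["contact_force"].round(1),"grip",o["grip_width"])
    print("toolaxes",M.round(2).tolist(),"turn",a.round(1),"d_tool",(M.T@(loc2w(l)-o["tool_pos"])).round(1))
E
python3 -c "
from h import *
T=cam('top');t=lambda u,v:(260+u/3.75,180+v/3.75)
print('post',w2loc(ray(T,t(392,194),147)).round(1),'tabfront',w2loc(ray(T,t(553,355),83.5)).round(1))
go([-48,-63,160])"
```

```text
post [ 36.8   3.6 147. ] tabfront [-61.2 -61.9  83.5]
t 0.1 loc [-427.5 -306.7  226.1] F [0.3 0.2 0.3] grip 91.58499097560201
toolaxes [[-0.0, 0.41, -0.91], [0.0, -0.91, -0.41], [-1.0, -0.0, -0.0]] turn 9.0 d_tool [  66.4 -181.4 -412.9]
```

>>> send_rows:
  moves:
    - [0,-18,-41,0]
    - [0,-18,-41,0]
    - [0,-18,-41,0]
    - [0,-18,-41,0]
    - [0,-18,-41,0]
    - [0,-18,-41,0]
    - [0,-18,-41,0]
    - [0,-18,-41,0]
  hand: 0

```text
time: 1.1
tool_pos: [457.0, -209.7, 226.4]
tcp_rot: [-0.81, 1.57, 2.759]
contact_force: [-0.6, -0.4, 0.2]
grip_width: 16.4
```

>>> send_rows:
  moves:
    - [0,-18,-41,0]
    - [0,-18,-41,0]
    - [0,0,0,9]
    - [0,0,0,0]
    - [0,0,0,0]

```text
time: 1.72
tool_pos: [515.7, -144.6, 226.5]
tcp_rot: [-0.469, 1.57, 2.945]
contact_force: [-0.0, -0.1, -0.6]
grip_width: 0.4
```

```bash
python3 -c "
from h import *
go([-48,-63,120])"
```

```text
t 1.725 loc [-51.1 -65.5 226.5] F [-0.  -0.1 -0.6] grip 0.37930213589673534
toolaxes [[-0.0, 0.27, -0.96], [0.0, -0.96, -0.27], [-1.0, -0.0, 0.0]] turn 0.1 d_tool [106.5  -2.4  -3.1]
```

>>> send_rows:
  moves:
    - [35,-2,-2,0]
    - [40,0,0,0]
    - [35,0,0,0]
    - [15,0,0,0]
    - [0,0,0,0]
    - [0,0,0,0]

```text
time: 2.48
tool_pos: [518.3, -142.4, 103.1]
tcp_rot: [2.445, 1.568, -0.427]
contact_force: [-0.5, -0.4, -0.3]
grip_width: 0.7
```

Run:
```python
from h import *
go([-48,-63,62])
from plant import capture
import cv2
a=capture("side")["image"][:,:,::-1][200:400,225:445]; b=capture("top")["image"][:,:,::-1][180:340,290:450]
cv2.imwrite("pics/p2.png",np.hstack([cv2.resize(a,(440,400)),cv2.resize(b,(360,400))]))
```

```text
t 2.475 loc [-48.  -64.  103.1] F [-0.5 -0.4 -0.3] grip 0.7260374069231071
toolaxes [[0.0, 0.27, -0.96], [-0.0, -0.96, -0.27], [-1.0, 0.0, -0.0]] turn -0.0 d_tool [41.1 -1.1  0.1]
```

View pics/p2.png

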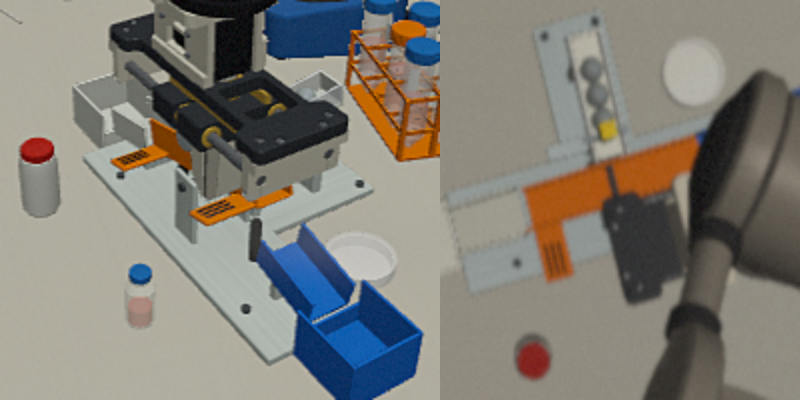

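The gripper is over the right tab, and the orange gate is still up. I'll check the projected TCP against the visible fingers before pressing.

Run:
```python
from h import *
from plant import capture
import cv2
a=np.ascontiguousarray(capture("side")["image"][:,:,::-1])
S=cam("side")
big=cv2.resize(a[240:340,260:400],None,fx=5.6,fy=5.6,interpolation=cv2.INTER_CUBIC)
for l,c in(([-48,-64,103],(0,0,255)),([-45,-62,83.5],(255,0,0)),([-62,-75,85],(0,255,0)),([-62,-49,80],(0,255,0))):
    u=(proj(S,loc2w(l))[0]-[260,240])*5.6; cv2.circle(big,tuple(int(x) for x in u),4,c,2); print(l,u)
cv2.imwrite("pics/p3.png",big)
```

```text
[-48, -64, 103] [401.34513223 324.1637773 ]
[-45, -62, 83.5] [404.55844672 373.72632923]
[-62, -75, 85] [378.53820285 417.90681414]
[-62, -49, 80] [325.27212227 378.7263397 ]
```

View pics/p3.png

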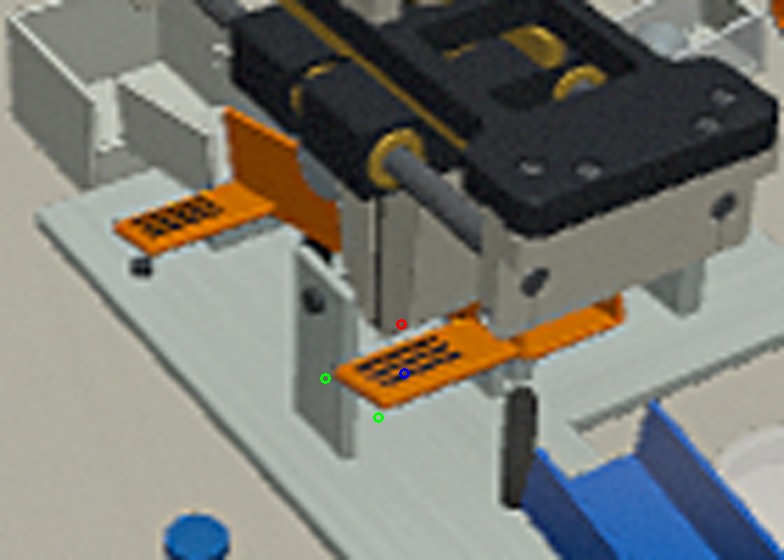

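The fingertip gap line is at (378,330), directly above the tab, which agrees with the projections to about 2 mm. Pressing slowly now.

>>> send_rows:
  moves:
    - [5,0,0,0]
    - [5,0,0,0]
    - [5,0,0,0]
    - [4,0,0,0]
    - [4,0,0,0]
    - [4,0,0,0]
    - [3,0,0,0]
    - [3,0,0,0]

```text
time: 3.62
tool_pos: [517.5, -141.9, 68.5]
tcp_rot: [1.722, 1.571, -1.15]
contact_force: [0.3, 0.0, -0.3]
grip_width: 0.2
```

>>> send_rows:
  moves:
    - [3,0,0,0]
    - [3,0,0,0]
    - [2,0,0,0]
    - [0,0,0,0]
    - [0,0,0,0]

```text
time: 4.25
tool_pos: [517.5, -141.9, 60.8]
tcp_rot: [2.121, 1.571, -0.751]
contact_force: [0.8, -0.1, 0.3]
grip_width: 0.7
```

Run:
```python
from h import *
from plant import capture
import cv2
go([-48,-63,170])
a=capture("side")["image"][:,:,::-1]
cv2.imwrite("pics/p4.png",cv2.resize(a[220:380,250:450],None,fx=3.7,fy=3.7,interpolation=cv2.INTER_CUBIC))
```

```text
t 4.25 loc [-48.6 -63.4  60.8] F [ 0.8 -0.1  0.3] grip 0.7124729341010656
toolaxes [[0.0, 0.27, -0.96], [-0.0, -0.96, -0.27], [-1.0, 0.0, -0.0]] turn -0.0 d_tool [-109.2   -0.3   -0.6]
```

View pics/p4.png

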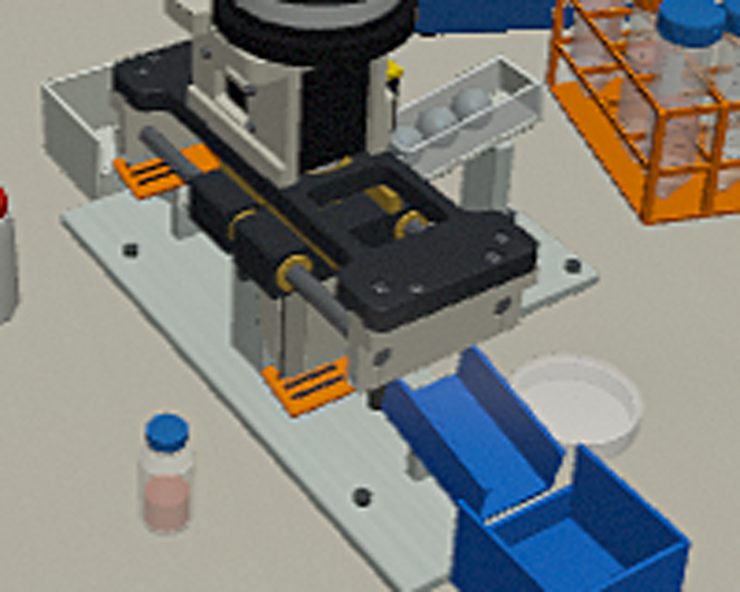

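The gate is rocked over: left tab up, right tab down at (310,385). I'll lift and move to the right of the post.

>>> send_rows:
  moves:
    - [-30,0,0,0]
    - [-50,0,0,0]
    - [-40,0,0,0]
    - [0,-7,-40,0]
    - [0,-6,-41,0]
    - [0,0,0,0]
    - [0,0,0,0]

```text
time: 5.18
tool_pos: [591.3, -107.8, 180.3]
tcp_rot: [-0.263, 1.569, -3.134]
contact_force: [0.6, 0.7, -0.2]
grip_width: 0.4
```

Run:
```python
from h import *
from plant import capture
import cv2
go([33,-50,131])
a=capture("side")["image"][:,:,::-1]
cv2.imwrite("pics/p5.png",cv2.resize(a[200:360,240:440],None,fx=3.7,fy=3.7,interpolation=cv2.INTER_CUBIC))
```

```text
t 5.175 loc [ 31.6 -50.1 180.3] F [ 0.6  0.7 -0.2] grip 0.3871311409073577
toolaxes [[-0.0, 0.27, -0.96], [-0.0, -0.96, -0.27], [-1.0, -0.0, 0.0]] turn 0.0 d_tool [49.3 -0.1 -1.5]
```

View pics/p5.png

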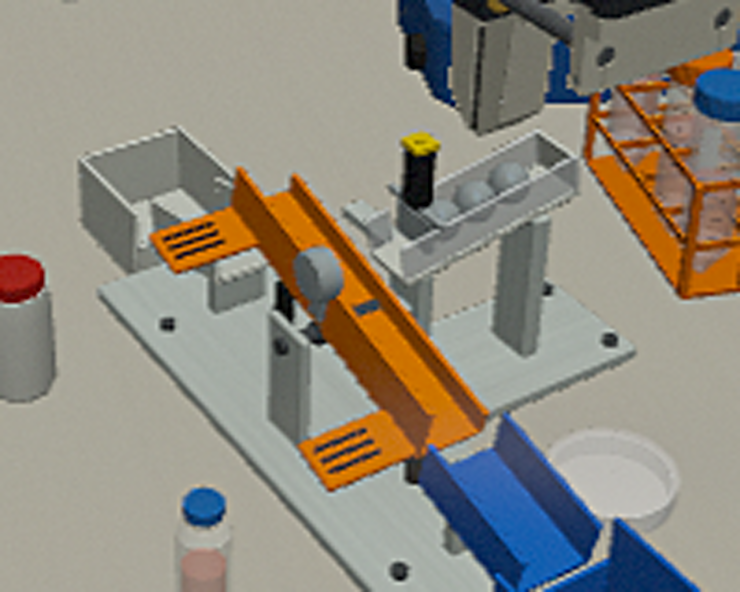

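The gate stays tipped right, the blade is shut, and the fingers are behind and to the right of the post. I'll descend and approach.

>>> send_rows:
  moves:
    - [20,0,-1,0]
    - [20,0,0,0]
    - [9,0,0,0]
    - [0,-8,0,0]
    - [0,-8,0,0]
    - [0,-6,0,0]
    - [0,0,0,0]
    - [0,0,0,0]

```text
time: 6.22
tool_pos: [587.3, -86.3, 132.0]
tcp_rot: [2.309, 1.57, -0.563]
contact_force: [0.5, -1.1, -0.2]
grip_width: 0.3
```

Run:
```python
from h import *
from plant import capture
import cv2
go([33,10,131])
a=capture("side")["image"][:,:,::-1]
cv2.imwrite("pics/p6.png",cv2.resize(a[210:310,300:430],None,fx=5.6,fy=5.6,interpolation=cv2.INTER_CUBIC))
```

```text
t 6.225 loc [ 33.5 -28.4 132. ] F [ 0.5 -1.1 -0.2] grip 0.27324947568642777
toolaxes [[0.0, 0.27, -0.96], [-0.0, -0.96, -0.27], [-1.0, 0.0, -0.0]] turn 0.0 d_tool [  1.  -38.4   0.5]
```

View pics/p6.png

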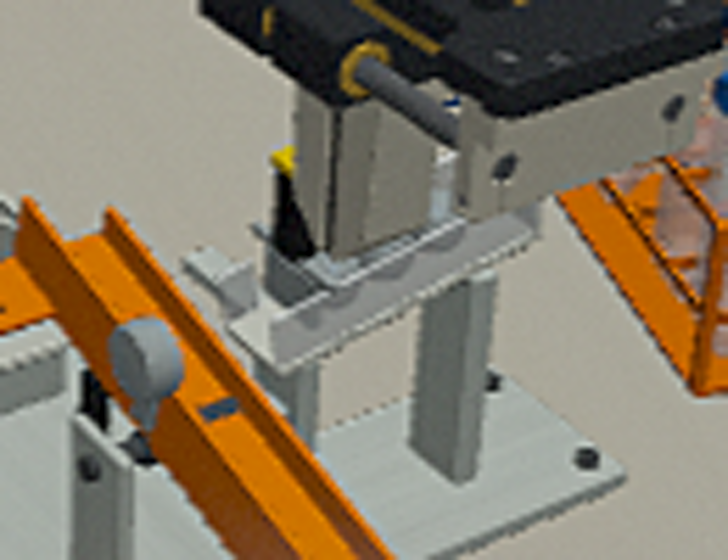

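The finger's left edge is about at the post's right face, with the gate still right. Pushing left gently.

>>> send_rows:
  moves:
    - [0,-3,0,0]
    - [0,-3,0,0]
    - [0,-3,0,0]
    - [0,-3,0,0]
    - [0,-3,0,0]
    - [0,-3,0,0]
    - [0,-3,0,0]
    - [0,-3,0,0]

```text
time: 7.28
tool_pos: [580.8, -63.1, 131.8]
tcp_rot: [2.201, 1.57, -0.671]
contact_force: [-0.4, -1.5, 0.4]
grip_width: 0.2
```

>>> send_rows:
  moves:
    - [0,-3,0,0]
    - [0,-2,0,0]
    - [0,0,0,0]
    - [0,0,0,0]

```text
time: 7.78
tool_pos: [579.4, -58.2, 131.7]
tcp_rot: [-1.169, 1.571, 2.243]
contact_force: [0.8, -0.0, 0.5]
grip_width: 0.3
```

Run:
```python
from h import *
from plant import capture
import cv2
go([33,10,131])
a=capture("side")["image"][:,:,::-1]
cv2.imwrite("pics/p7.png",cv2.resize(a[200:400,240:440],None,fx=3,fy=3,interpolation=cv2.INTER_CUBIC))
```

```text
t 7.775 loc [ 33.3   0.9 131.7] F [ 0.8 -0.   0.5] grip 0.3494421583960571
toolaxes [[-0.0, 0.27, -0.96], [0.0, -0.96, -0.27], [-1.0, -0.0, 0.0]] turn -0.0 d_tool [ 0.7 -9.1  0.3]
```

View pics/p7.png

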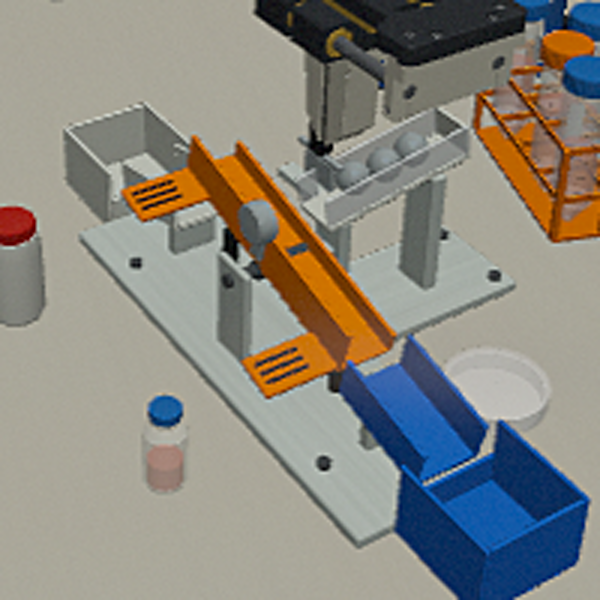

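The blade is partly open, with the post moving in front of the finger, and the balls are still held. Continuing until the stop shows in the force.

>>> send_rows:
  moves:
    - [0,-2,0,0]
    - [0,-2,0,0]
    - [0,-2,0,0]
    - [0,-1,0,0]
    - [0,0,0,0]

```text
time: 8.45
tool_pos: [577.5, -51.4, 131.7]
tcp_rot: [-0.761, 1.571, 2.65]
contact_force: [0.0, -0.3, 0.0]
grip_width: 0.6
```

>>> send_rows:
  moves:
    - [0,-1,0,0]
    - [0,-1,0,0]
    - [0,0,0,0]

```text
time: 8.82
tool_pos: [577.0, -49.6, 131.7]
tcp_rot: [-0.105, 1.571, -2.977]
contact_force: [0.2, -1.0, 1.0]
grip_width: 0.3
```

>>> send_rows:
  moves:
    - [0,-1,0,0]
    - [0,-1,0,0]
    - [0,0,0,0]

```text
time: 9.2
tool_pos: [576.5, -47.7, 131.7]
tcp_rot: [1.465, 1.571, -1.407]
contact_force: [-0.0, -1.3, 0.4]
grip_width: 0.4
```

>>> send_rows:
  moves:
    - [0,-1,0,0]
    - [0,-1,0,0]
    - [0,0,0,0]

```text
time: 9.57
tool_pos: [576.0, -45.7, 131.7]
tcp_rot: [1.728, 1.571, -1.144]
contact_force: [-0.4, 0.2, 0.1]
grip_width: 0.3
```

Run:
```python
from h import *
from plant import capture
import cv2
go([33,10,131])
a=capture("side")["image"][:,:,::-1]
cv2.imwrite("pics/p8.png",cv2.resize(a[200:400,240:440],None,fx=3,fy=3,interpolation=cv2.INTER_CUBIC))
```

```text
t 9.575 loc [ 33.3  13.8 131.7] F [-0.4  0.2  0.1] grip 0.34544719324387396
toolaxes [[0.0, 0.27, -0.96], [-0.0, -0.96, -0.27], [-1.0, 0.0, -0.0]] turn -0.0 d_tool [0.7 3.8 0.3]
```

View pics/p8.png

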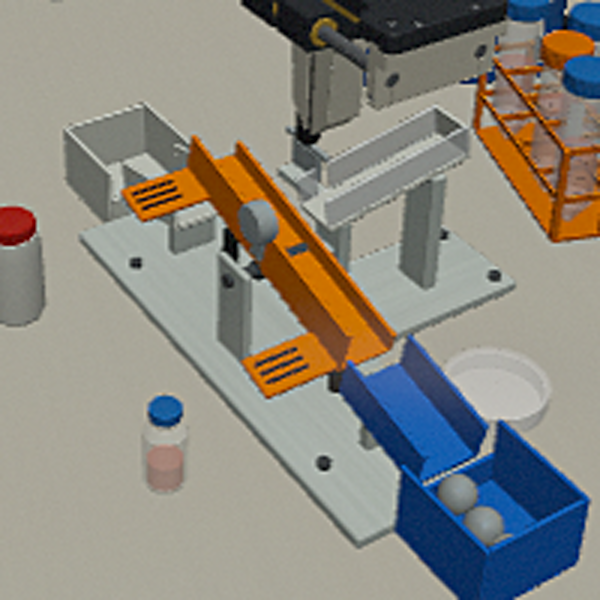

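The channel is empty, and the balls are in the blue cup (two fully visible, a third at the rim near (500,538)). I'll keep pushing to the stop so the blade is certainly past 28 mm.

>>> send_rows:
  moves:
    - [0,-1,0,0]
    - [0,0,0,0]

```text
time: 9.88
tool_pos: [575.7, -44.8, 131.7]
tcp_rot: [0.194, 1.571, -2.678]
contact_force: [0.8, -0.8, -0.5]
grip_width: 0.3
```

>>> send_rows:
  moves:
    - [0,-1,0,0]
    - [0,0,0,0]

```text
time: 10.12
tool_pos: [575.4, -43.8, 131.7]
tcp_rot: [2.148, 1.571, -0.723]
contact_force: [-0.3, -1.2, 0.5]
grip_width: 0.3
```

Run:
```python
from h import *
from plant import capture,get_obs
import cv2
go([33,10,131])
a=capture("side")["image"].astype(int)
# yellow pixels of the post top
m=(a[...,0]>130)&(a[...,1]>110)&(a[...,2]<70); m[:, :300]=0
v,u=np.nonzero(m[190:300,300:420]); print(len(u), u.mean()+300 if len(u) else 0, v.mean()+190 if len(v) else 0)
S=cam("side")
for d in (0,28,34): print(d,proj(S,loc2w([36.5,d+1.5,147])))
```

```text
t 10.125 loc [ 33.3  15.8 131.7] F [-0.3 -1.2  0.5] grip 0.2841254004594141
toolaxes [[0.0, 0.27, -0.96], [-0.0, -0.96, -0.27], [-1.0, 0.0, -0.0]] turn -0.0 d_tool [0.7 5.8 0.3]
404 336.2524752475247 269.79455445544556
0 [[353.36958141 237.57462355]]
28 [[343.39965209 230.08593312]]
34 [[341.32800991 228.52986521]]
```

>>> send_rows:
  moves:
    - [0,-1,0,0]
    - [0,0,0,0]

```text
time: 10.42
tool_pos: [575.3, -43.3, 131.8]
tcp_rot: [1.793, 1.57, -1.079]
contact_force: [1.1, -3.0, -0.6]
grip_width: 0.3
```

>>> send_rows:
  moves:
    - [0,-1,0,0]
    - [0,0,0,0]

```text
time: 10.68
tool_pos: [575.3, -42.8, 132.0]
tcp_rot: [1.924, 1.569, -0.948]
contact_force: [0.9, -6.1, 1.3]
grip_width: 0.4
```

The force rose to 6 N and the TCP stalled, so this is the end stop. I'll back off, lift and check.

>>> send_rows:
  moves:
    - [0,6,0,0]
    - [0,14,0,0]
    - [-30,0,0,0]
    - [-50,0,0,0]
    - [-30,0,20,0]
    - [0,20,40,0]
    - [0,30,40,0]
    - [0,0,0,0]

```text
time: 11.68
tool_pos: [495.6, -138.5, 241.9]
tcp_rot: [-0.028, 1.57, -2.904]
contact_force: [-0.5, -0.4, -0.3]
grip_width: 0.2
```

>>> send_rows:
  moves:
    - [0,40,40,0]
    - [0,45,40,0]
    - [0,45,0,0]
    - [0,45,0,0]
    - [0,0,0,0]
    - [0,0,0,0]
    - [0,0,0,0]
    - [0,0,0,0]

```text
time: 12.68
tool_pos: [466.9, -325.1, 242.1]
tcp_rot: [2.333, 1.57, -0.538]
contact_force: [0.7, -0.4, 0.6]
grip_width: 0.6
```

Run:
```python
from h import *
from plant import capture
import cv2
go([33,10,131])
a=capture("side")["image"][:,:,::-1][200:400,225:425]; b=capture("top")["image"][:,:,::-1][180:340,310:480]
cv2.imwrite("pics/p9.png",np.hstack([cv2.resize(a,(400,400),interpolation=cv2.INTER_CUBIC),cv2.resize(b,(400,376),interpolation=cv2.INTER_CUBIC) if 0 else cv2.resize(b,(400,400))]))
```

```text
t 12.675 loc [-146.3 -226.4  242.1] F [ 0.7 -0.4  0.6] grip 0.6467811901729338
toolaxes [[0.0, 0.27, -0.96], [-0.0, -0.96, -0.27], [-1.0, 0.0, -0.0]] turn 0.1 d_tool [ 111.1 -236.3 -179.5]
```

View pics/p9.png

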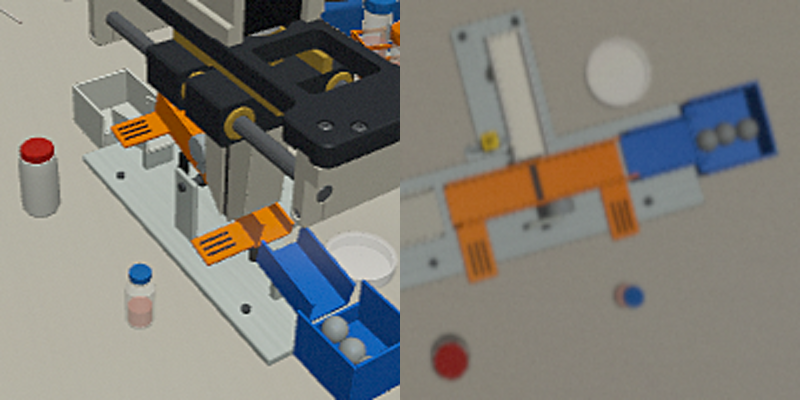

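All three balls are in the blue cup, the gate is tipped right, the channel is empty and the bystanders haven't moved. I'll measure the blade travel from the yellow top's centroid.

Run:
```python
from h import *
from plant import capture
T=cam("top"); r=[]
for im in (pickle.load(open("top.pkl","rb"))["image"],capture("top")["image"]):
    a=im.astype(float)[215:250,335:380]; w=np.clip(np.minimum(a[...,0],a[...,1])-a[...,2]-50,0,None)
    w[a[...,1]<0.7*a[...,0]]=0
    v,u=np.mgrid[215:250,335:380]; uv=(u*w).sum()/w.sum(),(v*w).sum()/w.sum()
    r.append(w2loc(ray(T,uv,147))); print(uv,r[-1].round(1))
print("travel",(r[1]-r[0]).round(1))
```

```text
(np.float64(364.2971485742871), np.float64(231.58429214607304)) [ 37.2   3.9 147. ]
(np.float64(347.8880226789511), np.float64(236.18072289156626)) [ 36.9  34.9 147. ]
travel [-0.3 31.   0. ]
```

```bash
python3 -c "
from plant import close_job
print(close_job())"
```

```text
the job is handed in; nothing more can be done
None
```

I pressed the right tab down with the shut fingertips until the gate rocked over to the right and stayed there. Then I pushed the black post left to its end stop, backed the arm clear and handed the job in at about 12.8 s. No verdict was reported.

- **Balls, gate and bystanders:** the last pictures show all three balls in the blue cup and the channel empty. They also show the gate tipped right, with the vial, bottle and dish standing where they were.
- **Forces:** the highest reading at the end of any move was about 6 N, against the blade's stop.
- **Blade travel:** the top camera gave about 31 mm, not the nominal 34 mm. The force rise and the stalled tip say it was at the stop, and 31 mm is still above the 28 mm needed.
- **Pose fit:** it left errors of up to about 2 pixels (3–4 mm) at the post and the white cup, which I did not fully explain.

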